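# Run the hand-rest board out over the panel and hold it

## Task

Slide the hand-rest board straight out along its block, over the little framed panel, until its front end is level with the tip of the brass pointer, keeping it flat on the block all the way. There it would tip over the edge by itself, so finish with the gripper still holding it and pressing its rear part gently down on the block (not carrying it clear of the block), flat and still at the mark. Do not touch the pointer stand or the framed panel, and leave the cotton pot, the loupe and the dish where they are.

Things in the scene. Friction and masses are not known exactly. Their poses are not given: they have to be found in the camera images.
- rest_block: Fixed support block of dark wood with a grey felt top, 110 mm wide (its x) x 300 mm long (its y) x 50 mm high. Origin: centre of its underside, on the table. Its -y axis is the outward direction, along which the board slides; its outer end face is at y = -150 mm, its top at z = 50 mm.
- slide_board: Loose pale wood board lying flat on the block, 64 mm wide (x) x 320 mm long (y) x 12 mm thick, 0.25 to 0.5 kg, dark grip bar near its rear end. Origin: centre of its underside; front end at y = -160 mm. At the start it sticks out 30 to 80 mm past the block's outer end, within 0.04 rad of the block's direction. Balance point at y = +14 mm: it tips unaided once more than 174 mm sticks out.
- board_nose (a point): Middle of the board's front end face, half-way up its thickness (6 mm above its underside, y = -160 mm in the board's frame). Axes as the board's.
- grip_bar (a point): Centre of the dark wooden grip bar on the board, 32 mm from the board's rear end. The bar is 54 mm wide across the board (x), 20 mm thick along the board (y), 28 mm high, standing on the board's upper face; this point is 14 mm above that face and 14 mm below the bar's top. Axes as the board's.
- pointer_tip (a point): Tip of the horizontal brass pointer, the mark: 62 mm above the table (level with the board's upper face), 55 mm from the block's centre line on its +x side, 195 to 240 mm beyond the block's outer end. Axes parallel to the block's; the board is at the mark when its front end has the same y as this point in the block's frame.
- pointer_stand: Fixed stand that carries the pointer: dark round foot 44 mm across and a steel rod 94 mm high. Origin: centre of its underside, 50 mm to +x of the pointer tip; axes parallel to the block's.
- small_panel: Fixed little framed painting lying on the table just beyond the block's outer end, under the board's path: 130 x 180 mm, 20 mm high. Origin: centre of its underside.
- cotton_pot: Aluminium pot of cotton wool balls, 66 mm across, 69 mm high, a bystander on the -x side of the block. Origin: centre of its underside.
- watch_loupe: Black eye loupe, 36 mm across, 39 mm high, a bystander on the +x side of the block. Origin: centre of its underside.
- palette_dish: White porcelain dish, 68 mm across, 15 mm high, a bystander on the +x side of the block's outer end. Origin: centre of its underside.
Things that resemble listed ones, but are neither listed nor needed, are in the scene too. What is shaped like the pointer_stand but blue or orange is not meant.

How it is judged (in metres and radians):
At the end, for the whole second after the job is handed in: Board's front end within 7 mm of the pointer tip along the block and 20 mm of its centre line; board within 0.08 rad of the block's direction, level to 0.03 rad, still, pressed on the block (over 0.5 N, under 4 mm up), clear of panel and stand; fingers still bearing on it (over 0.5 N) (y of board_nose in the frame of pointer_tip between -0.007 and 0.007 m and x of board_nose in the frame of rest_block between -0.02 and 0.02 m and angle between the y axis of slide_board and the y axis of rest_block, either way round below 0.08 rad and angle between slide_board's own z axis and vertical below 0.03 rad and z of slide_board in the frame of rest_block below 0.054 m and contact force between slide_board and rest_block above 0.5 N and contact force between the fingers and slide_board above 0.5 N and contact force between slide_board and small_panel below 0.1 N and contact force between slide_board and pointer_stand below 0.1 N and linear speed of slide_board below 0.01 m/s); the arm keeps its last pose, push and grip.
It fails at once if the board tips (over 0.12 rad) (angle between slide_board's own z axis and vertical above 0.12 rad).
It fails at once if the board is lifted more than 15 mm off the block (z of slide_board in the frame of rest_block above 0.065 m).
It fails at once if the pointer stand is touched (over 2 N) (contact force between pointer_stand and anything else above 2 N).
It fails at once if the framed panel is touched (over 2 N) (contact force between small_panel and anything else above 2 N).
It fails at once if the cotton pot, the loupe or the dish is moved over 20 mm (distance of any of cotton_pot, watch_loupe, palette_dish from where it was at the start of the episode above 0.02 m).
It also fails if it takes over 35 s, if anything falls off the work surface, if the arm or the gripper's body presses on something with over 40 N, if the wrist force passes 120 N, or if a joint passes its speed limit or range.

## Robot

A 6-joint arm with a two-finger parallel gripper is mounted at the origin on the work surface; the furniture and walls round the work are solid. World frame = base frame: x ahead of the robot, y to its left, z up, the work surface at z = 0. Lengths are in m, angles in degrees, forces in N, time in s.
With the tool pointing down it reaches from about 0.25 to 0.725 m from the base axis. Payload 9.7 kg.
Tool frame: the origin (TCP) lies between the finger pads; the fingertips stand 25 mm ahead of it and the grasp point (between the pads) lies 6 mm ahead of it (ctrl.nose_length is the distance from the TCP to the fingertips, in m); z points along the fingers, y is the direction in which the jaws open and shut (so a half turn about z gives the same grasp; the last joint's range is limited). The gripper opens to 85 mm and grips with 20 to 120 N. Pads are 22 mm wide; open, the fingers measure 114 mm over their backs; the gripper's body (76 mm by 85 mm) begins 54 mm behind the grasp point. The pads swing forward as they close: fully open they stand 13 mm farther back than shut.
Start: joints at [-71.047, 4.979, 10.078, 95.1, 0, 90], TCP at [0.179, -0.52, 0.235] pointing down, gripper open.
Joint ranges: [-179.16, 179.16], [-48.56, 103.87], [-65.8, 70.77], [-126.05, 130.52], [-82.76, 87.17], [-180, 180]. Speed limits (degrees/s): [127.2, 127.2, 147.25, 180, 180, 180].

## Interface

Orientations are given as a 3x3 rotation matrix whose columns are the frame's x, y, z axes.
In Python, from rig import monitor, snapshot, camera_model, workorder, ctrl gives the robot as it stands.
- The arm moves only by the tool step_arm, never from a script. Its argument "deltas" is a list of rows, each a list of 3 entries, a list of its own where there are three numbers: the shift along the tool's x, y, z in m, then the turn about the tool's z in rad, then the finger opening in m, from 0 to 0.0854. In form: [[[dx, dy, dz], turn, grip], ...]. A call has 1 to 12 rows; each row is the pose to reach, as a shift and turn from the pose commanded when the call began, along the tool's axes at that moment; what a row does not reach only later rows make up. A row lasts 1/12 s, in which the tool goes at most 41.7 mm and 7.16 degrees, less where a joint would pass 70% of its speed; a pose out of reach is approached as far as the arm can. A call with a gripper value outside its range is refused whole. The fingers move at their own pace and stop on an object; "squeeze" is the grip in N (left out, the last holds). Time passes only in rows, so rows that repeat a pose let the fingers close. It gives the time, the measured TCP pose, the force and the opening at its end, in the units of the state.
- monitor.get_state(): the state, without advancing time (a new reading comes with each control period).
- snapshot(name): name is "side" or "top"; returns the picture (400x640x3 uint8, blue, green, red); there is no depth.
- camera_model(name): a dict with "intrinsics" (3x3 intrinsics, pixels), "R" (3x3) and "t" (3): a world point X has camera coordinates R X + t. Camera axes: x right, y down, z forward; pixel columns grow to the right and rows downward; lengths in m; the calibration is good to about 2 mm. A picture is of the moment at which its call begins. camera_model takes no time and is no camera call.
- workorder.sign_off(): hands the job in, once; it reports no verdict.
The state is a dict: "time_s": time; "joint_positions": joint angles; "qvel": joint speeds; "effort": joint torques, N m; "position": TCP position; "tool_rot": TCP orientation; "wrist_force": force on the tool from outside, world axes, zero at the start; "moment": the same for the moment, N m; "finger_gap": finger opening in m.
Only numpy, scipy, OpenCV 4.12 (cv2) and the standard library are available. Lean on these libraries where they do the work, as an engineer would, in place of code of your own. Each camera call takes 0.05 s, during which the arm holds its last target.

## Working session

There is one attempt and no reset: what is moved stays moved. The work goes in short steps, Python scripts to look and compute and a tool call to move; the robot and the scene stay as the last step left them, time stands still between calls to the robot, and variables do not carry over. Pictures are saved under pics/ and viewed, and the job is handed in when it is done.

Besides the shell and the picture viewer there is one more tool, called after ">>>" as name(argument=value, ...) on one line, values as JSON. step_arm: Moves the arm, as the interface text tells. Its arguments: {"type":"object","properties":{"deltas":{"type":"array","items":{"type":"array"}},"squeeze":{"type":"number"}},"required":["deltas"]}

```bash
mkdir -p pics; ls; python3 - <<'E'
from rig import monitor, snapshot, camera_model, workorder, ctrl
import cv2, numpy as np
np.set_printoptions(precision=4,suppress=True)
s=monitor.get_state(); print(s); print(ctrl.nose_length)
for n in ("side","top"):
    im=snapshot(n); cv2.imwrite(f"pics/{n}0.png",im); c=camera_model(n); print(n,c)
E
```

```text
pics
{'time_s': 0.0, 'joint_positions': array([-71.0461,   5.0113,  10.0332,  95.0983,   0.0003,  90.0015]), 'qvel': array([-0.005 ,  0.0549, -0.045 , -0.0617, -0.0167, -0.0765]), 'effort': array([  0.0005, -52.0396,  46.4796,   0.0163,   0.0001,   0.    ]), 'position': array([ 0.1786, -0.52  ,  0.2344]), 'tool_rot': array([[ 0.9458,  0.3248, -0.0004],
       [ 0.3248, -0.9458,  0.0013],
       [ 0.    , -0.0013, -1.    ]]), 'wrist_force': array([ 0.4716, -0.3321,  0.5731]), 'moment': array([-0.0138,  0.0213, -0.0112]), 'finger_gap': 0.0855388623163329}
0.025
side {'intrinsics': array([[397.9567,   0.    , 318.7284],
       [  0.    , 397.9567, 197.2167],
       [  0.    ,   0.    ,   1.    ]]), 'R': array([[ 0.9743, -0.2249,  0.0092],
       [-0.1376, -0.6278, -0.7661],
       [ 0.1781,  0.7452, -0.6426]]), 't': array([-0.5096,  0.0831,  1.0276])}
top {'intrinsics': array([[517.4745,   0.    , 311.4574],
       [  0.    , 517.4745, 204.8614],
       [  0.    ,   0.    ,   1.    ]]), 'R': array([[-0.0115, -0.9999, -0.0041],
       [-0.9748,  0.0122, -0.2228],
       [ 0.2228,  0.0015, -0.9749]]), 't': array([-0.0413,  0.525 ,  1.2207])}
```

View pics/side0.png

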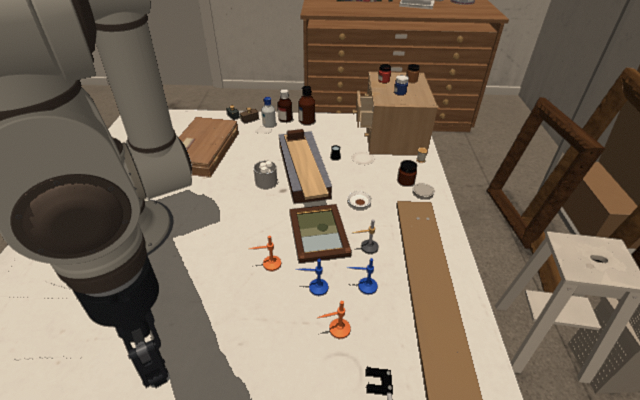

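View pics/top0.png

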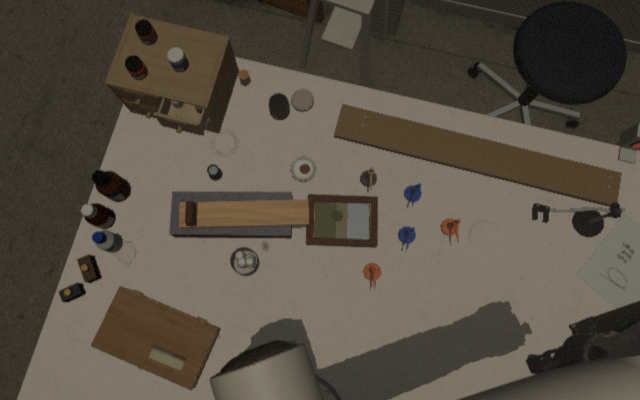

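```bash
python3 - <<'E'
import cv2
t=cv2.imread("pics/top0.png"); s=cv2.imread("pics/side0.png")
cv2.imwrite("pics/t_a.png",cv2.resize(t[160:260,160:320],None,fx=5,fy=5,interpolation=cv2.INTER_CUBIC))
cv2.imwrite("pics/t_b.png",cv2.resize(t[150:250,290:450],None,fx=5,fy=5,interpolation=cv2.INTER_CUBIC))
cv2.imwrite("pics/s_a.png",cv2.resize(s[120:220,250:390],None,fx=5,fy=5,interpolation=cv2.INTER_CUBIC))
cv2.imwrite("pics/s_b.png",cv2.resize(s[190:290,250:410],None,fx=5,fy=5,interpolation=cv2.INTER_CUBIC))
E
```

```text
(no output)
```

View pics/t_a.png

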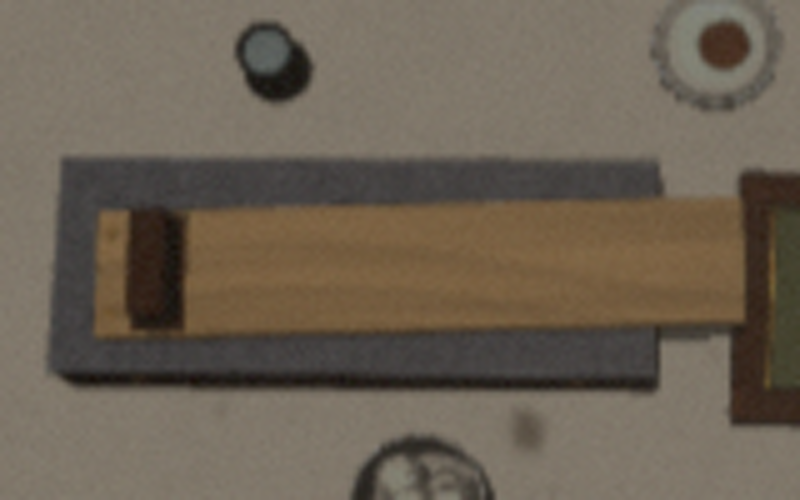

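View pics/t_b.png

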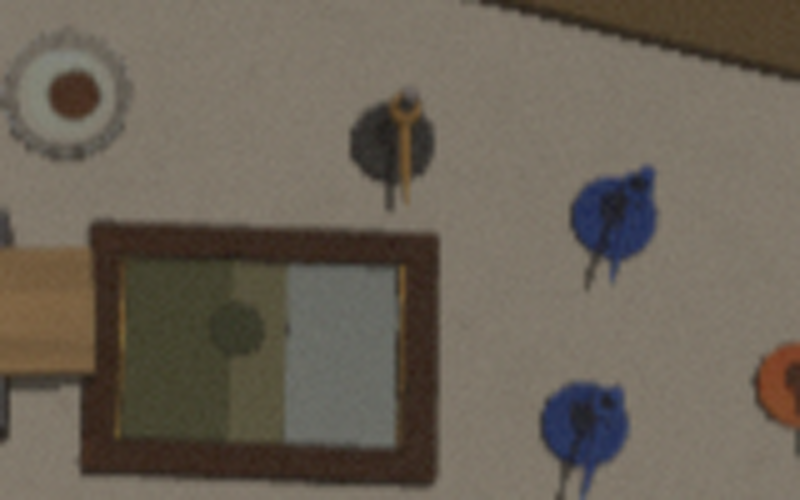

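View pics/s_a.png

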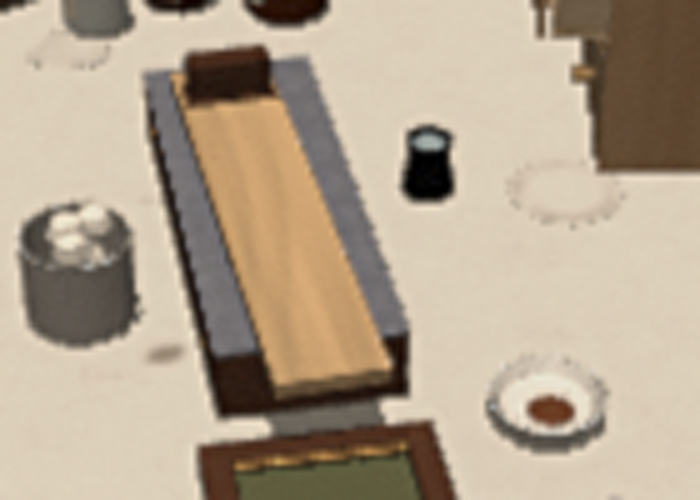

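View pics/s_b.png

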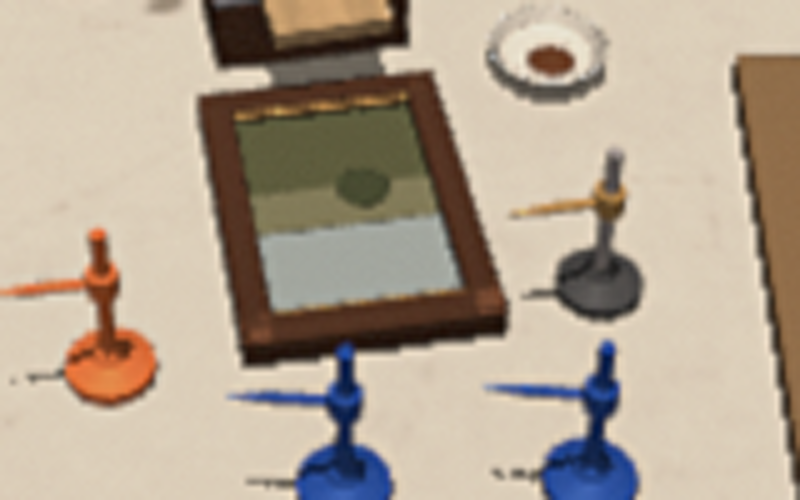

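```bash
cat > h.py <<'E'
import numpy as np, cv2
from scipy.optimize import least_squares
from rig import camera_model
C={n:camera_model(n) for n in("top","side")}
def proj(n,X):
    c=C[n];Y=np.atleast_2d(X)@np.array(c["R"]).T+np.array(c["t"]);K=np.array(c["intrinsics"])
    q=Y@K.T;return q[:,:2]/q[:,2:]
def plane(n,uv,z):
    c=C[n];d=np.array(c["R"]).T@np.linalg.inv(c["intrinsics"])@np.array([*uv,1]);o=-np.array(c["R"]).T@np.array(c["t"])
    return o+d*(z-o[2])/d[2]
def crop(p,off,f=5): return (np.array(p,float)+.5)/f-.5+np.array(off)
def fit(obs,x0):
    # obs: list (cam,uv,local xyz); pose x,y,yaw
    def r(p):
        c,s=np.cos(p[2]),np.sin(p[2]);R=np.array([[c,-s,0],[s,c,0],[0,0,1]])
        return np.concatenate([proj(n,R@np.array(l)+[p[0],p[1],0])[0]-uv for n,uv,l in obs])
    q=least_squares(r,x0);return q.x,q.fun.reshape(-1,2)
E
python3 - <<'E'
from h import *
np.set_printoptions(precision=4,suppress=True)
T=lambda p:("top",crop(p,(160,160)));S=lambda p:("side",crop(p,(250,120)))
for p in [(62,157),(659,158),(657,378),(52,375)]: print(plane(*T(p),.05))
bx=.055;by=.15
# world: outward = -y world approx; block x ~ which side? pointer on +x: world +x
ob=[(*T((62,157)),(bx,by,.05)),(*T((659,158)),(bx,-by,.05)),(*T((657,378)),(-bx,-by,.05)),(*T((52,375)),(-bx,by,.05)),
(*S((145,72)),(-bx,by,.05)),(*S((305,57)),(bx,by,.05)),(*S((407,333)),(bx,-by,.05)),(*S((215,357)),(-bx,-by,.05))]
b,r=fit(ob,[.45,0,0]);print("block",b,"\n",r)
wx,wy=.032,.16
bo=[(*T((99,210)),(wx,wy,.062)),(*T((742,197)),(wx,-wy,.062)),(*T((744,323)),(-wx,-wy,.062)),(*T((95,337)),(-wx,wy,.062)),
(*S((272,388)),(-wx,-wy,.062)),(*S((390,370)),(wx,-wy,.062))]
a,r=fit(bo,[.45,0,0]);print("board",a,"\n",r)
# tip
A=("top",crop((406,203),(290,150)));B=("side",crop((512,214),(250,190)))
print("tip",plane(*A,.062),plane(*B,.062))
def toblock(P):
    c,s=np.cos(b[2]),np.sin(b[2]);d=P[:2]-b[:2];return np.array([c*d[0]+s*d[1],-s*d[0]+c*d[1]])
for q in(A,B): print("tip in block",toblock(plane(*q,.062)))
c,s=np.cos(a[2]),np.sin(a[2]);R=np.array([[c,-s],[s,c]])
print("nose in block",toblock(a[:2]+R@[0,-.16]),"bar world",a[:2]+R@[0,.128],"bar in block",toblock(a[:2]+R@[0,.128]))
for q in [(133,208),(165,208),(158,327),(127,320)]: print(plane(*T(q),.09))
E
```

```text
[0.5666 0.3019 0.05  ]
[0.5623 0.0022 0.05  ]
[0.4506 0.0035 0.05  ]
[0.4558 0.3015 0.05  ]
block [ 0.5081  0.1516 -0.0182] 
 [[ 0.5043  0.2888]
 [ 0.6313  0.7335]
 [ 0.3611  0.0975]
 [-0.464  -0.0159]
 [-0.5358 -0.3156]
 [ 0.457  -0.6288]
 [ 1.0517 -0.8642]
 [-0.0613 -0.738 ]]
board [0.5051 0.1187 0.0057] 
 [[ 0.0219 -0.0166]
 [ 0.7535  0.2932]
 [ 0.7735  0.5318]
 [-0.2152  0.0466]
 [ 0.252  -1.3436]
 [ 0.3491 -1.1432]]
tip [ 0.5593 -0.1954  0.062 ] [ 0.5574 -0.1978  0.062 ]
tip in block [ 0.0575 -0.346 ]
tip in block [ 0.0557 -0.3485]
nose in block [ 0.0014 -0.193 ] bar world [0.5043 0.2467] bar in block [-0.0055  0.095 ]
[0.5302 0.2551 0.09  ]
[0.53   0.2396 0.09  ]
[0.4715 0.2407 0.09  ]
[0.4751 0.2557 0.09  ]
```

>>> step_arm(deltas=[[[0.046, -0.042, -0.009], -0.1, 0.085], [[0.093, -0.085, -0.018], -0.2, 0.085], [[0.14, -0.127, -0.027], -0.3, 0.085], [[0.186, -0.169, -0.035], -0.4, 0.085]])

```text
time_s: 0.43
position: [0.2583, -0.3739, 0.2581]
tool_rot: [[0.742, 0.67, -0.0], [0.67, -0.742, 0.001], [0.0, -0.001, -1.0]]
wrist_force: [2.1, 0.2, 1.4]
finger_gap: 0.0849
```

```bash
cat > st.py <<'E'
from rig import monitor
import numpy as np, sys
np.set_printoptions(precision=4,suppress=True)
s=monitor.get_state(); R=np.array(s["tool_rot"]);p=np.array(s["position"])
print(s["time_s"],p,"gap",s["finger_gap"],"F",s["wrist_force"],"M",s["moment"]);print(s["joint_positions"],"yaw_y",np.degrees(np.arctan2(R[1,1],R[0,1])),"z",R[:,2])
if len(sys.argv)>3:
    t=np.array([float(v) for v in sys.argv[1:4]]);print("delta tool",R.T@(t-p))
E
python3 st.py 0.42 0.0 0.25
```

```text
0.4333 [ 0.2583 -0.3739  0.2581] gap 0.0849169418240627 F [2.0655 0.1913 1.3771] M [-0.0228 -0.0338  0.0315]
[-55.3717  -7.4055   0.4916  97.9427   0.0048  82.5346] yaw_y -47.906328824809556 z [-0.0004  0.0007 -1.    ]
delta tool [ 0.3707 -0.169   0.0083]
```

>>> step_arm(deltas=[[[0.03, -0.014, 0.0], -0.12, 0.085], [[0.06, -0.028, 0.0], -0.24, 0.085], [[0.09, -0.042, 0.0], -0.36, 0.085], [[0.12, -0.056, 0.0], -0.48, 0.085], [[0.15, -0.07, 0.0], -0.6, 0.085], [[0.18, -0.084, 0.0], -0.72, 0.085], [[0.21, -0.098, 0.0], -0.84, 0.085], [[0.24, -0.112, 0.0], -0.96, 0.085], [[0.27, -0.126, 0.0], -1.08, 0.085], [[0.3, -0.14, 0.0], -1.2, 0.085], [[0.335, -0.155, 0.0], -1.32, 0.085], [[0.37, -0.169, 0.0], -1.44, 0.085]])

```text
time_s: 1.43
position: [0.4209, -0.0009, 0.2584]
tool_rot: [[-0.569, 0.822, 0.0], [0.822, 0.569, -0.0], [-0.0, 0.0, -1.0]]
wrist_force: [2.0, -0.7, -0.4]
finger_gap: 0.085
```

```bash
python3 st.py 0.5025 0.247 0.2
```

```text
1.4333 [ 0.4209 -0.0009  0.2584] gap 0.08497847112052719 F [ 1.9866 -0.6674 -0.4159] M [-0.048  -0.0501 -0.008 ]
[ -0.1243 -11.9324  -3.3793  98.5429  -0.005   55.1737] yaw_y 34.70204546181615 z [ 0.0002 -0.0001 -1.    ]
delta tool [0.1574 0.2083 0.0584]
```

>>> step_arm(deltas=[[[0.02, 0.026, 0.007], -0.12, 0.085], [[0.04, 0.052, 0.014], -0.24, 0.085], [[0.06, 0.078, 0.021], -0.36, 0.085], [[0.08, 0.104, 0.03], -0.48, 0.085], [[0.1, 0.13, 0.037], -0.6, 0.085], [[0.12, 0.156, 0.044], -0.72, 0.085], [[0.14, 0.182, 0.051], -0.84, 0.085], [[0.157, 0.209, 0.058], -0.96, 0.085], [[0.157, 0.209, 0.058], -0.97, 0.085], [[0.157, 0.209, 0.058], -0.97, 0.085]])

```text
time_s: 2.27
position: [0.5043, 0.246, 0.1987]
tool_rot: [[-1.0, -0.002, -0.003], [-0.002, 1.0, -0.001], [0.003, -0.001, -1.0]]
wrist_force: [-0.1, 0.6, 0.4]
finger_gap: 0.0851
```

```bash
python3 st.py 0.5035 0.247 0.091; python3 - <<'E'
from rig import snapshot
import cv2
t=snapshot("top"); s=snapshot("side")
cv2.imwrite("pics/t1.png",cv2.resize(t[140:260,140:320],None,fx=4,fy=4,interpolation=cv2.INTER_CUBIC))
cv2.imwrite("pics/s1.png",cv2.resize(s[50:220,230:390],None,fx=3.5,fy=3.5,interpolation=cv2.INTER_CUBIC))
E
```

```text
2.2667 [0.5043 0.246  0.1987] gap 0.08510355131414489 F [-0.0943  0.596   0.3933] M [-0.0279  0.0369  0.0163]
[25.9994  6.0661  7.2057 91.3109 -0.0035 25.9122] yaw_y 90.08730370075247 z [-0.0027 -0.0014 -1.    ]
delta tool [0.0005 0.0012 0.1077]
```

View pics/t1.png

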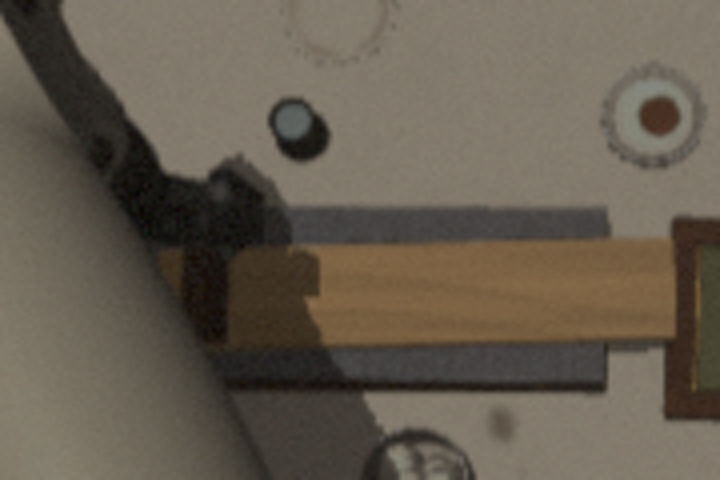

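View pics/s1.png

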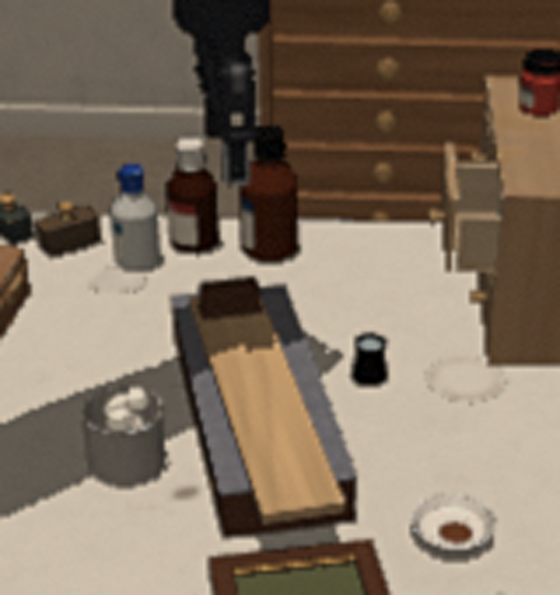

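>>> step_arm(deltas=[[[0, 0.001, 0.02], 0, 0.06], [[0, 0.001, 0.045], 0, 0.06], [[0, 0.001, 0.07], 0, 0.06], [[0, 0.001, 0.088], 0, 0.05], [[0, 0.001, 0.098], 0, 0.05], [[0, 0.001, 0.104], 0, 0.05], [[0, 0.001, 0.107], 0, 0.05], [[0, 0.001, 0.107], 0, 0.05], [[0, 0.001, 0.107], 0, 0.05]], squeeze=30)

```text
time_s: 3.12
position: [0.5051, 0.2459, 0.0946]
tool_rot: [[-1.0, 0.001, 0.001], [0.001, 1.0, 0.001], [-0.001, 0.001, -1.0]]
wrist_force: [-1.5, -0.3, 0.6]
finger_gap: 0.0499
```

```bash
python3 st.py 0.5035 0.247 0.092; python3 - <<'E'
from rig import snapshot
import cv2
s=snapshot("side")
cv2.imwrite("pics/s2.png",cv2.resize(s[80:220,230:390],None,fx=4,fy=4,interpolation=cv2.INTER_CUBIC))
E
```

```text
3.1167 [0.5051 0.2459 0.0946] gap 0.04989880328514326 F [-1.4638 -0.2573  0.5843] M [-0.0049 -0.0243 -0.0636]
[25.9604  6.0505 -4.2957 79.5622 -0.0002 26.0298] yaw_y 89.9306873519537 z [ 0.0014  0.0007 -1.    ]
delta tool [0.0016 0.0011 0.0026]
```

View pics/s2.png

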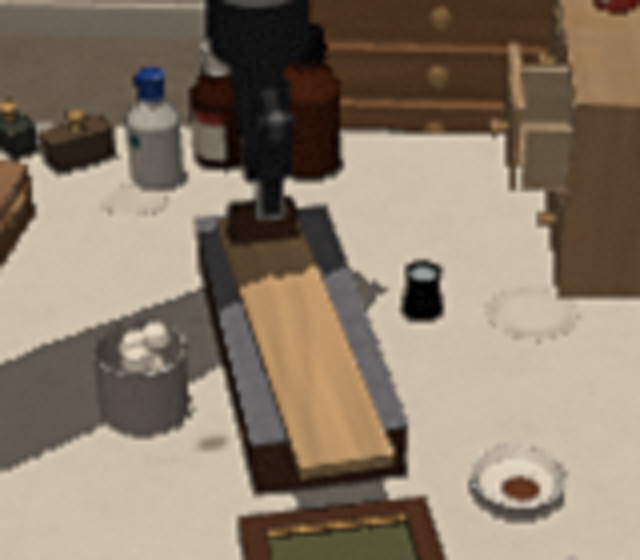

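>>> step_arm(deltas=[[[0, 0.0, 0.002], 0, 0.04], [[0, 0.0, 0.002], 0, 0.03], [[0, 0.0, 0.002], 0, 0.02], [[0, 0.0, 0.002], 0, 0.01], [[0, 0.0, 0.002], 0, 0.01], [[0, 0.0, 0.002], 0, 0.01]], squeeze=30)

```text
time_s: 3.67
position: [0.5047, 0.2462, 0.0918]
tool_rot: [[-1.0, 0.001, 0.001], [0.001, 1.0, 0.001], [-0.001, 0.001, -1.0]]
wrist_force: [-0.5, 1.0, 4.0]
finger_gap: 0.0184
```

```bash
python3 st.py; python3 - <<'E'
from rig import snapshot
import cv2
s=snapshot("side")
cv2.imwrite("pics/s3.png",cv2.resize(s[80:220,230:390],None,fx=4,fy=4,interpolation=cv2.INTER_CUBIC))
E
```

```text
3.6667 [0.5047 0.2462 0.0918] gap 0.01843726944790029 F [-0.4793  0.9732  3.9536] M [0.3651 0.1496 0.0571]
[25.9898  6.1134 -4.5373 79.3083  0.0183 26.0214] yaw_y 89.96839280495813 z [ 0.0005  0.0006 -1.    ]
```

View pics/s3.png

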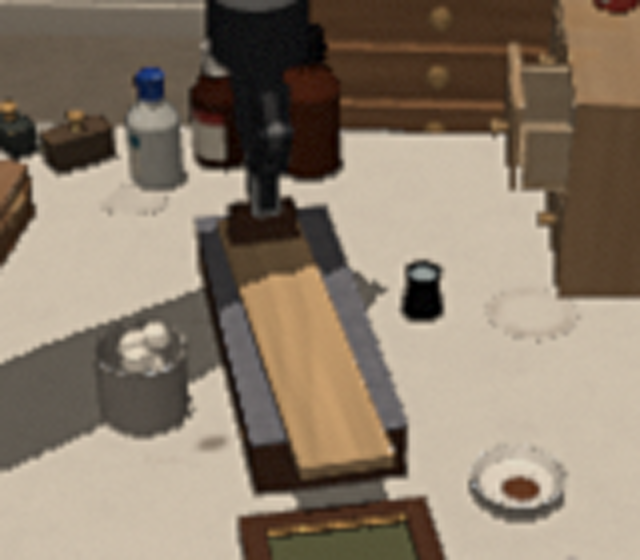

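```bash
python3 - <<'E'
from h import *
from rig import snapshot
s=snapshot("side")
cv2.imwrite("pics/s4.png",cv2.resize(s[110:160,270:330],None,fx=12,fy=12,interpolation=cv2.INTER_CUBIC))
for X in [(.505,.236,.067),(.505,.236,.09),(.505,.234,.062),(.505,.256,.09),(.478,.236,.09),(.531,.236,.09),(.516,.234,.067),(.494,.234,.067)]:
    print(X,(proj("side",X)[0]-[270,110]+.5)*12-.5)
E
python3 st.py
```

```text
(0.505, 0.236, 0.067) [322.90111707 342.2422594 ]
(0.505, 0.236, 0.09) [320.5246444  265.64822172]
(0.505, 0.234, 0.062) [324.80788745 362.61745328]
(0.505, 0.256, 0.09) [306.5655505  227.07284906]
(0.478, 0.236, 0.09) [217.39840021 276.99229363]
(0.531, 0.236, 0.09) [419.07572046 254.80742651]
(0.516, 0.234, 0.067) [365.63647221 341.52250104]
(0.494, 0.234, 0.067) [282.83699906 350.8845559 ]
3.7667 [0.5048 0.2462 0.0918] gap 0.018335883920086563 F [-0.5548  2.0022  5.3415] M [0.5049 0.1689 0.034 ]
[25.986   6.1133 -4.5381 79.3047  0.0207 26.0208] yaw_y 89.96522248130475 z [ 0.0005  0.0007 -1.    ]
```

View pics/s4.png

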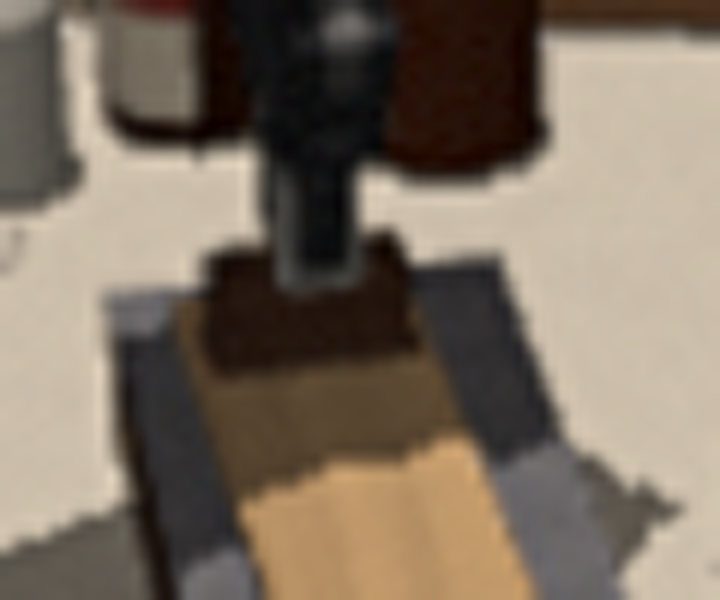

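```bash
python3 - <<'E'
from h import *
im=cv2.imread("pics/s1.png");cv2.imwrite("pics/s1z.png",cv2.resize(im[0:300,120:340],None,fx=2.7,fy=2,interpolation=cv2.INTER_CUBIC)) if 0 else cv2.imwrite("pics/s1z.png",cv2.resize(im[0:240,120:340],None,fx=2.5,fy=2.5))
for X in [(.504,.203,.187),(.504,.203,.174),(.504,.289,.187),(.504,.289,.174),(.504,.246,.1987)]:
    p=proj("side",X)[0]; q=((p-[230,50]+.5)*3.5-.5-[120,0]+.5)*2.5; print(X,p,q)
E
```

```text
(0.504, 0.203, 0.187) [297.09150561 108.18482122] [291.42567411 513.49218565]
(0.504, 0.203, 0.174) [297.20642875 112.25385403] [292.43125157 549.09622277]
(0.504, 0.289, 0.187) [291.88870115  95.17139753] [245.90113509 399.62472835]
(0.504, 0.289, 0.174) [292.03319176  99.11589049] [247.1654279  434.13904179]
(0.504, 0.246, 0.1987) [294.30036153  97.84701336] [267.00316338 423.03636691]
```

View pics/s1z.png

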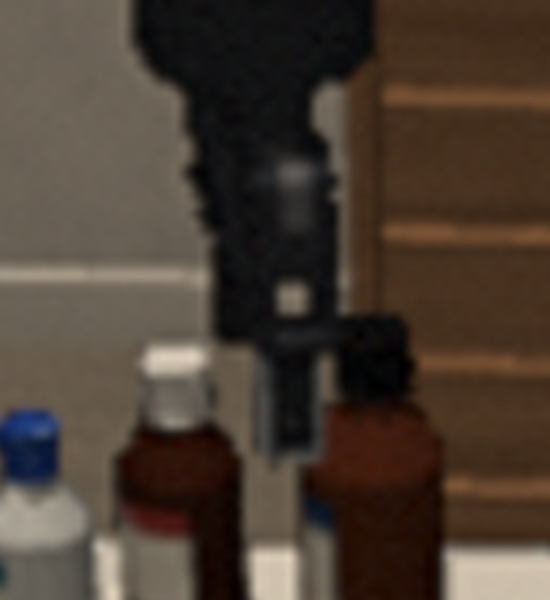

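>>> step_arm(deltas=[[[0, 0.0, 0.0], 0, 0.03], [[0, 0.0, 0.0], 0, 0.035], [[0, 0.0, 0.002], 0, 0.035], [[0, 0.0, 0.004], 0, 0.035], [[0, 0.0, 0.004], 0, 0.035]], squeeze=30)

```text
time_s: 4.18
position: [0.5044, 0.2456, 0.0866]
tool_rot: [[-1.0, 0.001, -0.001], [0.001, 1.0, -0.001], [0.001, -0.001, -1.0]]
wrist_force: [0.1, -0.5, 0.8]
finger_gap: 0.0352
```

```bash
python3 st.py; python3 - <<'E'
from rig import snapshot
import cv2
s=snapshot("side")
cv2.imwrite("pics/s5.png",cv2.resize(s[110:160,270:330],None,fx=12,fy=12,interpolation=cv2.INTER_CUBIC))
E
```

```text
4.1833 [0.5044 0.2456 0.0866] gap 0.035229884620810524 F [ 0.077  -0.5264  0.7702] M [-0.0516  0.0459  0.0159]
[25.9704  6.2248 -4.997  78.8421 -0.008  26.0218] yaw_y 89.94860666520107 z [-0.0009 -0.0006 -1.    ]
```

View pics/s5.png

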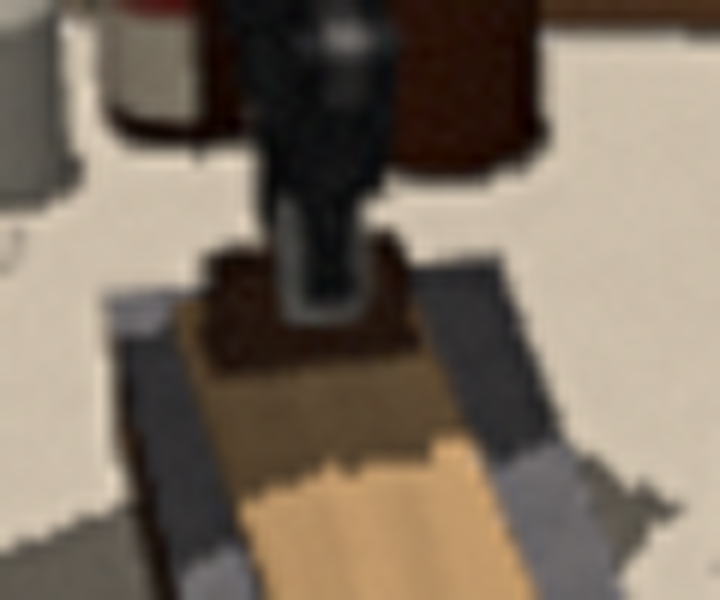

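>>> step_arm(deltas=[[[0, 0.001, 0.002], 0, 0.035], [[0, 0.001, 0.004], 0, 0.035], [[0, 0.001, 0.006], 0, 0.035], [[0, 0.001, 0.006], 0, 0.035]], squeeze=30)

```text
time_s: 4.57
position: [0.5044, 0.2468, 0.0808]
tool_rot: [[-1.0, 0.001, -0.001], [0.001, 1.0, -0.0], [0.001, -0.0, -1.0]]
wrist_force: [0.3, 0.3, -0.2]
finger_gap: 0.0355
```

```bash
python3 st.py; python3 - <<'E'
from rig import snapshot
import cv2
s=snapshot("side")
cv2.imwrite("pics/s6.png",cv2.resize(s[110:160,270:330],None,fx=12,fy=12,interpolation=cv2.INTER_CUBIC))
E
```

```text
4.5667 [0.5044 0.2468 0.0808] gap 0.03551035990506339 F [ 0.3061  0.2838 -0.2109] M [ 0.0111 -0.005   0.0093]
[26.0726  6.38   -5.4678 78.1937 -0.001  26.1153] yaw_y 89.95723358332795 z [-0.0006 -0.0003 -1.    ]
```

View pics/s6.png

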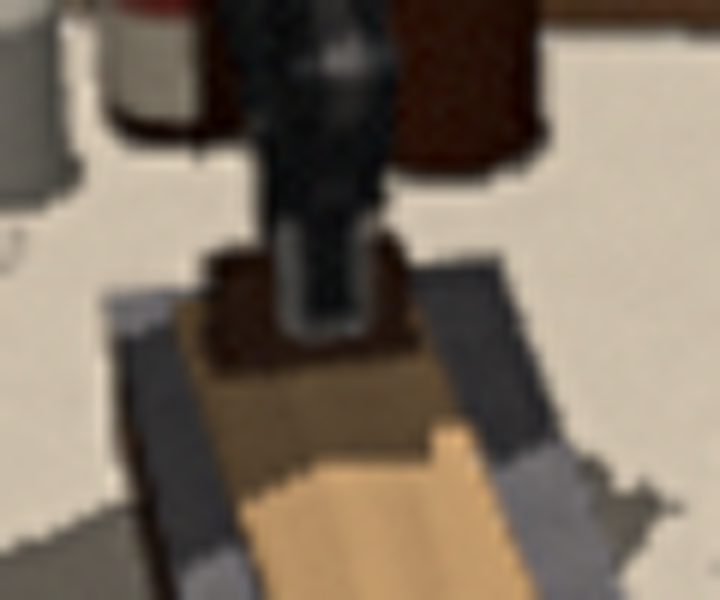

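>>> step_arm(deltas=[[[0, 0, 0.001], 0, 0.03], [[0, 0, 0.001], 0, 0.02], [[0, 0, 0.001], 0, 0.012], [[0, 0, 0.001], 0, 0.012], [[0, 0, 0.001], 0, 0.012], [[0, 0, 0.001], 0, 0.012]], squeeze=40)

```text
time_s: 5.12
position: [0.5048, 0.2468, 0.0805]
tool_rot: [[-1.0, 0.001, 0.0], [0.001, 1.0, -0.0], [-0.0, -0.0, -1.0]]
wrist_force: [1.3, -2.6, 0.2]
finger_gap: 0.019
```

```bash
python3 st.py; python3 - <<'E'
from rig import snapshot
import cv2
s=snapshot("side")
cv2.imwrite("pics/s7.png",cv2.resize(s[110:210,270:350],None,fx=6,fy=6,interpolation=cv2.INTER_CUBIC))
E
```

```text
5.1167 [0.5048 0.2468 0.0805] gap 0.018988821076894827 F [ 1.2633 -2.5553  0.1915] M [-0.348  -0.1315  0.1849]
[26.0627  6.3767 -5.5081 78.104  -0.0149 26.1086] yaw_y 89.95403574129529 z [ 0.0003 -0.0001 -1.    ]
```

View pics/s7.png

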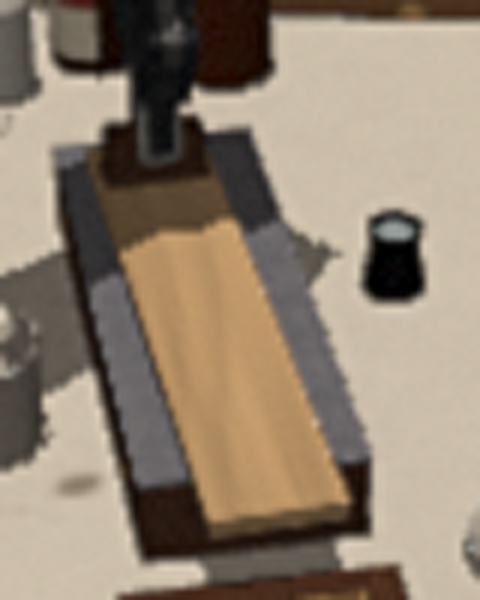

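>>> step_arm(deltas=[[[0, -0.003, 0.001], 0, 0.012], [[0, -0.008, 0.001], 0, 0.012], [[0.0002, -0.014, 0.001], 0, 0.012], [[0.0004, -0.02, 0.001], 0, 0.012], [[0.0005, -0.026, 0.001], 0, 0.012], [[0.0006, -0.03, 0.001], 0, 0.012], [[0.0006, -0.03, 0.001], 0, 0.012]])

```text
time_s: 5.75
position: [0.5045, 0.2172, 0.0805]
tool_rot: [[-1.0, 0.001, 0.002], [0.001, 1.0, 0.002], [-0.002, 0.002, -1.0]]
wrist_force: [0.1, 1.3, 6.2]
finger_gap: 0.019
```

```bash
python3 st.py; python3 - <<'E'
from rig import snapshot
import cv2
s=snapshot("side")
cv2.imwrite("pics/s8.png",cv2.resize(s[110:210,270:350],None,fx=6,fy=6,interpolation=cv2.INTER_CUBIC))
E
```

```text
5.75 [0.5045 0.2172 0.0805] gap 0.019034858296431024 F [0.055  1.3477 6.1797] M [0.1477 0.0299 0.0492]
[23.2571  4.5514 -7.4753 77.8354  0.0722 23.3094] yaw_y 89.94784629660329 z [ 0.0017  0.0021 -1.    ]
```

View pics/s8.png

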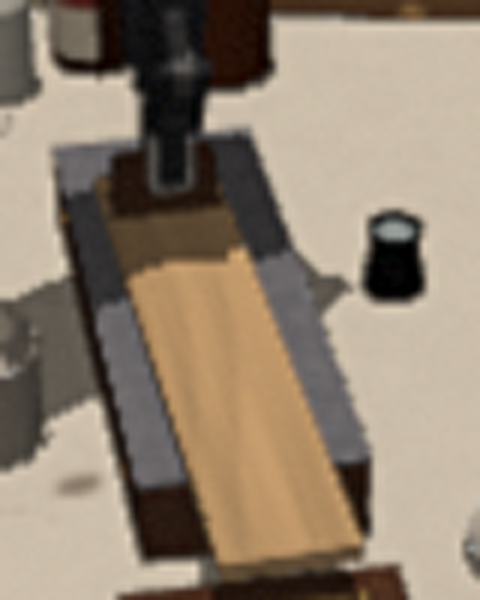

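>>> step_arm(deltas=[[[0.0, -0.004, 0], 0, 0.012], [[0.0002, -0.01, 0], 0, 0.012], [[0.0003, -0.017, 0], 0, 0.012], [[0.0005, -0.025, 0], 0, 0.012], [[0.0006, -0.033, 0], 0, 0.012], [[0.0007, -0.041, 0], 0, 0.012], [[0.0009, -0.049, 0], 0, 0.012], [[0.001, -0.057, 0], 0, 0.012], [[0.0012, -0.065, 0], 0, 0.012], [[0.0013, -0.071, 0], 0, 0.012], [[0.0014, -0.075, 0], 0, 0.012], [[0.0014, -0.075, 0], 0, 0.012]])

```text
time_s: 6.8
position: [0.5031, 0.1421, 0.0805]
tool_rot: [[-1.0, 0.001, 0.002], [0.001, 1.0, 0.002], [-0.002, 0.002, -1.0]]
wrist_force: [-0.7, 2.1, 6.0]
finger_gap: 0.019
```

```bash
python3 st.py; python3 - <<'E'
from rig import snapshot
import cv2
s=snapshot("side");cv2.imwrite("pics/s9raw.png",s)
t=snapshot("top");cv2.imwrite("pics/t9raw.png",t)
cv2.imwrite("pics/s9.png",cv2.resize(s[120:260,260:400],None,fx=4,fy=4,interpolation=cv2.INTER_CUBIC))
cv2.imwrite("pics/t9.png",cv2.resize(t[140:260,230:400],None,fx=4,fy=4,interpolation=cv2.INTER_CUBIC))
E
```

```text
6.8 [0.5031 0.1421 0.0805] gap 0.01903142579252069 F [-0.6633  2.0505  5.96  ] M [0.1609 0.0324 0.0439]
[ 15.7321   0.9643 -11.2054  77.6995   0.0705  15.7919] yaw_y 89.9403778244541 z [ 0.0019  0.0018 -1.    ]
```

View pics/s9.png

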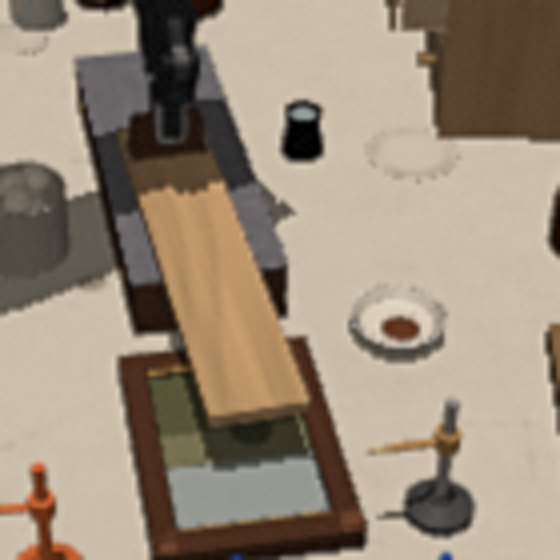

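View pics/t9.png

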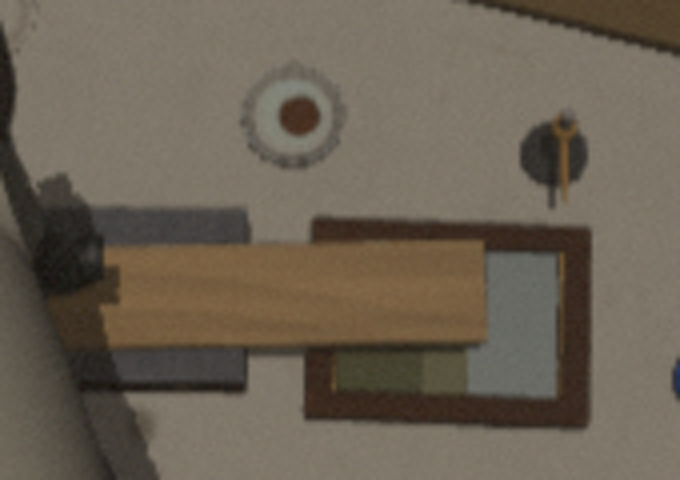

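```bash
cat > m.py <<'E'
from h import *
np.set_printoptions(precision=4,suppress=True)
b=np.array([.5081,.1516,-.0182])
def tb(P):
    c,s=np.cos(b[2]),np.sin(b[2]);d=P[:2]-b[:2];return np.array([c*d[0]+s*d[1],-s*d[0]+c*d[1]])
def run(cam,off,f,c1,c2,tip):
    L=[tb(plane(cam,crop(p,off,f),.062)) for p in (c1,c2,tip)]
    m=(L[0]+L[1])/2; print(cam,"corners",L[0],L[1],"tip",L[2],"remaining",m[1]-L[2][1],"nose x",m[0],"slope",(L[0]-L[1])[1]/(L[0]-L[1])[0])
E
python3 - <<'E'
from m import *
run("top",(230,140),4,(486,240),(486,342),(565,203))
run("side",(260,120),4,(306,402),(208,418),(370,451))
E
```

```text
top corners [ 0.0331 -0.2969] [-0.031  -0.2963] tip [ 0.057  -0.3462] remaining 0.04958846205557843 nose x 0.001073653658924329 slope -0.01041460138160383
side corners [ 0.029 -0.3  ] [-0.0323 -0.302 ] tip [ 0.056  -0.3484] remaining 0.04740973532206971 nose x -0.001653320150179537 slope 0.032163045380522635
```

>>> step_arm(deltas=[[[0.0, -0.004, 0], 0, 0.012], [[0.0002, -0.01, 0], 0, 0.012], [[0.0003, -0.017, 0], 0, 0.012], [[0.0004, -0.024, 0], 0, 0.012], [[0.0005, -0.031, 0], 0, 0.012], [[0.0006, -0.037, 0], 0, 0.012], [[0.0007, -0.041, 0], 0, 0.012], [[0.0008, -0.043, 0], 0, 0.012], [[0.0008, -0.043, 0], 0, 0.012]])

```text
time_s: 7.65
position: [0.5024, 0.0994, 0.0805]
tool_rot: [[-1.0, 0.001, 0.002], [0.001, 1.0, 0.002], [-0.002, 0.002, -1.0]]
wrist_force: [-0.3, 3.1, 6.7]
finger_gap: 0.0186
```

```bash
python3 st.py; python3 - <<'E'
from rig import snapshot
import cv2
s=snapshot("side");t=snapshot("top")
cv2.imwrite("pics/s10.png",cv2.resize(s[190:260,290:380],None,fx=8,fy=8,interpolation=cv2.INTER_CUBIC))
cv2.imwrite("pics/t10.png",cv2.resize(t[170:240,310:400],None,fx=8,fy=8,interpolation=cv2.INTER_CUBIC))
E
```

```text
7.65 [0.5024 0.0994 0.0805] gap 0.018579239386956624 F [-0.2536  3.0983  6.6987] M [0.4883 0.0201 0.0512]
[ 11.143   -0.5002 -12.6743  77.6887   0.0977  11.1895] yaw_y 89.95372446355563 z [ 0.002   0.0021 -1.    ]
```

View pics/s10.png

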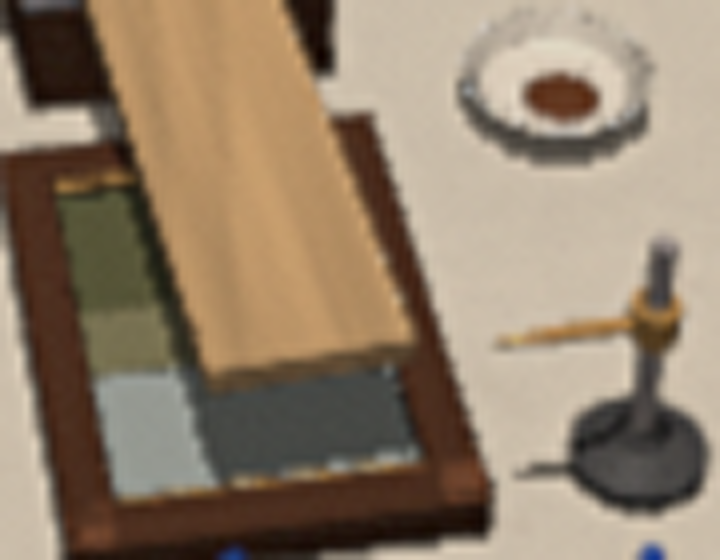

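View pics/t10.png

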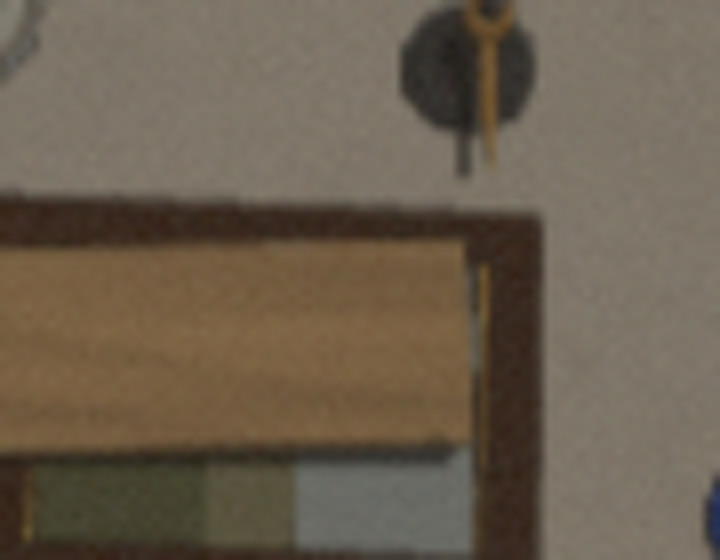

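```bash
python3 - <<'E'
from m import *
run("top",(310,170),8,(464,240),(469,443),(491,164))
run("side",(290,190),8,(414,345),(212,378),(499,343))
# tilt check: fit front height: triangulate front corners
for a,c in [((464,240),(414,345)),((469,443),(212,378))]:
    A=crop(a,(310,170),8);B=crop(c,(290,190),8)
    q=least_squares(lambda X:np.concatenate([proj("top",X)[0]-A,proj("side",X)[0]-B]),[.5,-.19,.06]);print(q.x,q.fun)
A=crop((491,164),(310,170),8);B=crop((499,343),(290,190),8)
q=least_squares(lambda X:np.concatenate([proj("top",X)[0]-A,proj("side",X)[0]-B]),[.5,-.19,.06]);print("tip",q.x,q.fun)
E
```

```text
top corners [ 0.0335 -0.3376] [-0.0303 -0.338 ] tip [ 0.0578 -0.3463] remaining 0.00859305611917166 nose x 0.001623899784944368 slope 0.00645734361809759
side corners [ 0.0307 -0.3443] [-0.0304 -0.3458] tip [ 0.0555 -0.3485] remaining 0.0034441980041937104 nose x 0.00011630733386369836 slope 0.023682074902096388
[ 0.5357 -0.1871  0.0557] [-0.0291  0.5084  0.4697 -0.1326]
[ 0.473  -0.1866  0.0546] [-0.0003  0.0144  0.0134 -0.0036]
tip [ 0.559  -0.1959  0.06  ] [-0.0322  0.4435  0.4068 -0.1171]
```

```bash
python3 - <<'E'
import cv2
s=cv2.imread("pics/side0.png");t=cv2.imread("pics/top0.png")
cv2.imwrite("pics/s0n.png",cv2.resize(s[150:220,280:350],None,fx=8,fy=8,interpolation=cv2.INTER_CUBIC))
cv2.imwrite("pics/t0n.png",cv2.resize(t[170:240,270:340],None,fx=8,fy=8,interpolation=cv2.INTER_CUBIC))
s=cv2.imread("pics/s9raw.png");t=cv2.imread("pics/t9raw.png")
cv2.imwrite("pics/s9n.png",cv2.resize(s[180:250,290:360],None,fx=8,fy=8,interpolation=cv2.INTER_CUBIC))
E
```

```text
(no output)
```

View pics/s0n.png

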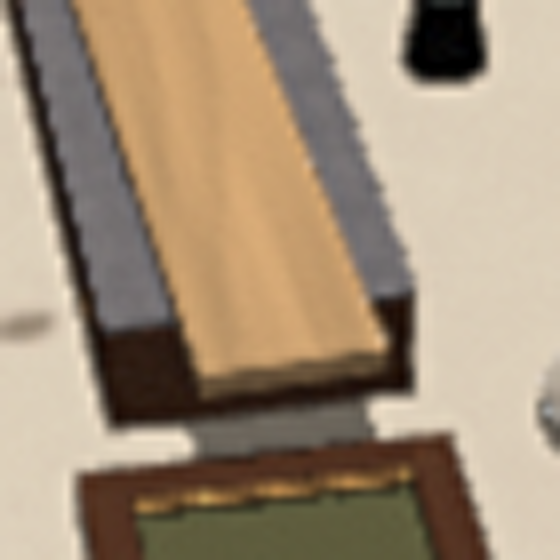

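View pics/t0n.png

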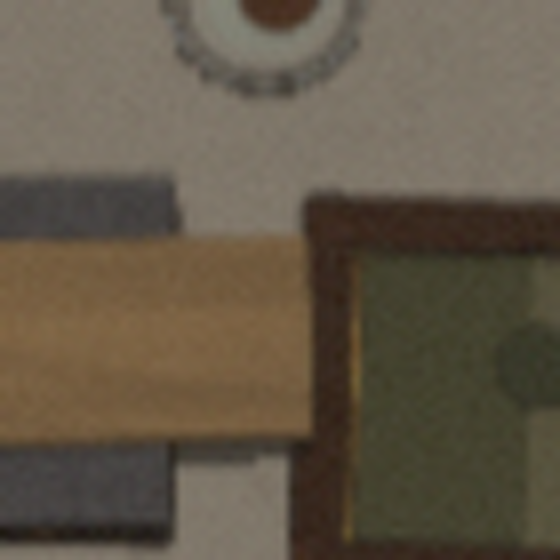

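View pics/s9n.png

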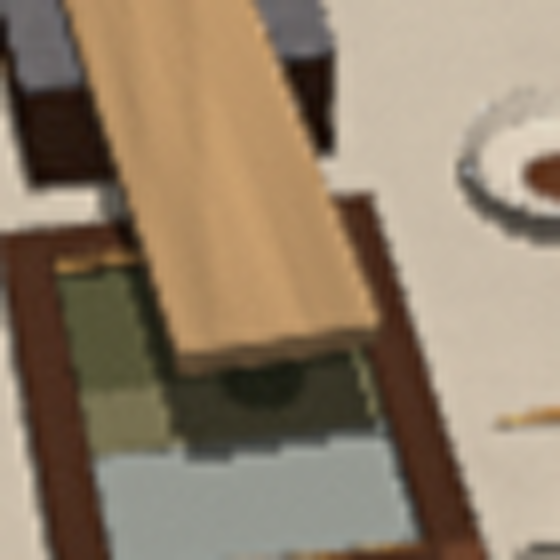

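```bash
python3 - <<'E'
from m import *
def tri(A,B):
    q=least_squares(lambda X:np.concatenate([proj("top",X)[0]-A,proj("side",X)[0]-B]),[.5,-.1,.06]);return q.x
def go(n,to,so,tf,t,s):
    X=[tri(crop(a,to,tf),crop(c,so,8)) for a,c in zip(t,s)]
    print(n,X[0],X[1])
go("0",(270,170),(280,150),8,[(308,238),(312,437)],[(387,350),(197,381)])
go("9",(230,140),(290,180),4,[(486,240),(486,342)],[(378,320),(178,358)])
go("10",(310,170),(290,190),8,[(464,240),(469,443)],[(412,343),(209,377)])
E
```

```text
0 [ 0.5388 -0.0394  0.0576] [ 0.4753 -0.0399  0.0564]
9 [ 0.5352 -0.1459  0.0608] [ 0.4723 -0.1445  0.0562]
10 [ 0.5352 -0.187   0.0566] [ 0.4725 -0.1865  0.0552]
```

>>> step_arm(deltas=[[[0.0, -0.003, 0], 0, 0.012], [[0.0001, -0.006, 0], 0, 0.012], [[0.0001, -0.0065, 0], 0, 0.012], [[0.0001, -0.0065, 0], 0, 0.012]])

```text
time_s: 8.08
position: [0.5022, 0.0933, 0.0805]
tool_rot: [[-1.0, 0.0, 0.002], [0.0, 1.0, 0.003], [-0.002, 0.003, -1.0]]
wrist_force: [-0.3, 4.9, 6.3]
finger_gap: 0.0187
```

```bash
python3 st.py; python3 - <<'E'
from rig import snapshot
import cv2
s=snapshot("side");t=snapshot("top");cv2.imwrite("pics/s11raw.png",s);cv2.imwrite("pics/t11raw.png",t)
cv2.imwrite("pics/s11.png",cv2.resize(s[210:250,300:370],None,fx=11,fy=11,interpolation=cv2.INTER_CUBIC))
cv2.imwrite("pics/t11.png",cv2.resize(t[180:230,340:400],None,fx=11,fy=11,interpolation=cv2.INTER_CUBIC))
g=t.astype(int).sum(2)
print(g[204:222,362:378].mean(0).round()); 
print(g[184:193,366:376])
E
```

```text
8.0833 [0.5022 0.0933 0.0805] gap 0.018685365970320233 F [-0.3312  4.9003  6.2767] M [ 0.8285  0.078  -0.053 ]
[ 10.4588  -0.6744 -12.8473  77.6882   0.1212  10.4831] yaw_y 89.9759776791162 z [ 0.002   0.0025 -1.    ]
[276. 275. 274. 273. 273. 274. 275. 271. 264. 163. 134. 128. 126. 128.
 134. 196.]
[[143 111 110 165 210 246 180 160 192 306]
 [135 126 117 157 201 241 210 282 292 338]
 [237 158 148 198 237 263 307 336 339 345]
 [306 197 193 286 262 277 336 341 354 351]
 [331 221 211 310 284 281 344 353 348 350]
 [326 215 207 327 287 287 351 343 349 347]
 [329 220 220 329 321 310 340 342 344 345]
 [331 222 229 339 341 328 341 345 346 343]
 [346 305 305 342 336 340 348 341 343 354]]
```

View pics/s11.png

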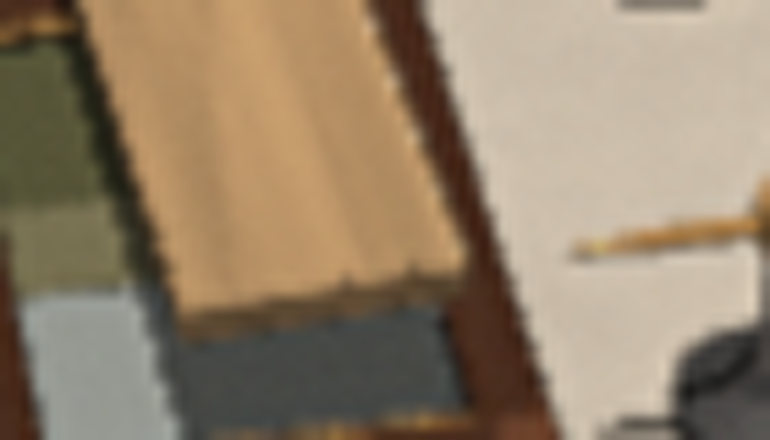

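View pics/t11.png

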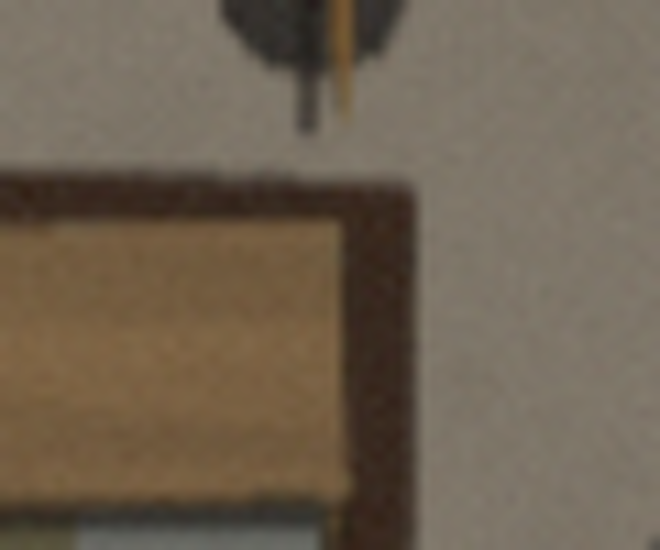

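```bash
python3 - <<'E'
from m import *
n=tb(plane("top",(370.66,213),.062));t=tb(plane("top",(370.8,191),.062));print("top",n,t,n[1]-t[1])
for yaw in(-.023,-.014):
    b[2]=yaw; n=tb(plane("top",(370.66,213),.062));t=tb(plane("top",(370.8,191),.062));print(yaw,n[1]-t[1])
b[2]=-.0182
run("side",(300,210),11,(468,265),(178,312),(575,250))
run("side",(300,210),11,(468,265),(178,318),(575,250))
g=cv2.imread("pics/top0.png").astype(float).sum(2)
# subpixel block outer end edge & long edges in initial image
for r in (196,198,232,234): print(r,g[r,286:300])
for c in (180,200,220,240,260,280): print(c,g[186:200,c].round(),g[230:242,c])
E
```

```text
top [-0.0004 -0.3446] [ 0.0554 -0.346 ] 0.0013974065527716517
-0.023 0.0011294980701740953
-0.014 0.0016318002750715377
side corners [ 0.0317 -0.3478] [-0.0319 -0.3491] tip [ 0.0554 -0.3479] remaining -0.0005030710269440797 nose x -0.00011742865375657593 slope 0.02132651893643392
side corners [ 0.0317 -0.3478] [-0.0323 -0.3508] tip [ 0.0554 -0.3479] remaining -0.0013627649329309155 nose x -0.0002942279763805365 slope 0.048094022489288596
196 [192. 186. 198. 201. 198. 182. 248. 335. 346. 350. 347. 347. 358. 356.]
198 [203. 201. 198. 198. 211. 170. 225. 326. 342. 350. 348. 355. 346. 354.]
232 [200. 215. 204. 196. 199. 162. 334. 354. 351. 357. 359. 351. 353. 357.]
234 [205. 195. 207. 205. 202. 184. 335. 347. 343. 352. 340. 351. 351. 353.]
180 [351. 352. 353. 359. 345. 279. 208. 195. 198. 194. 193. 195. 197. 197.] [206. 203. 204. 198. 140.  71.  98. 233. 320. 354. 341. 358.]
200 [352. 347. 348. 357. 342. 290. 215. 201. 200. 199. 196. 190. 211. 201.] [202. 198. 197. 192. 140.  70.  95. 167. 292. 347. 349. 347.]
220 [359. 344. 352. 355. 337. 287. 209. 187. 207. 190. 191. 205. 200. 197.] [182. 197. 200. 198. 147. 103.  80. 186. 302. 344. 350. 345.]
240 [357. 362. 354. 346. 354. 301. 249. 202. 200. 191. 195. 194. 191. 201.] [196. 203. 198. 194. 182. 148.  89. 147. 285. 352. 348. 350.]
260 [345. 340. 345. 350. 337. 285. 210. 203. 211. 212. 212. 204. 204. 210.] [199. 204. 200. 202. 205. 144. 105. 134. 282. 344. 350. 348.]
280 [349. 352. 357. 350. 343. 306. 245. 206. 196. 197. 206. 211. 206. 199.] [204. 199. 206. 203. 194. 153.  81. 133. 288. 344. 358. 361.]
```

>>> step_arm(deltas=[[[0, 0, 0], 0, 0.012], [[0, 0, 0], 0, 0.012], [[0, 0, 0], 0, 0.012], [[0, 0, 0], 0, 0.012], [[0, 0, 0], 0, 0.012], [[0, 0, 0], 0, 0.012], [[0, 0, 0], 0, 0.012], [[0, 0, 0], 0, 0.012], [[0, 0, 0], 0, 0.012], [[0, 0, 0], 0, 0.012], [[0, 0, 0], 0, 0.012], [[0, 0, 0], 0, 0.012]])

```text
time_s: 9.18
position: [0.5022, 0.0933, 0.0804]
tool_rot: [[-1.0, 0.0, 0.002], [0.0, 1.0, 0.002], [-0.002, 0.002, -1.0]]
wrist_force: [0.6, 4.3, 6.3]
finger_gap: 0.0189
```

```bash
python3 st.py; python3 - <<'E'
from rig import snapshot
import cv2
s=snapshot("side");t=snapshot("top")
cv2.imwrite("pics/s12.png",cv2.resize(s[120:260,260:400],None,fx=4,fy=4,interpolation=cv2.INTER_CUBIC))
g=t.astype(int).sum(2)
print(g[204:222,366:376].mean(0).round())
print(g[186:193,366:376])
d=cv2.imread("pics/s11raw.png").astype(int)-s; print(abs(d[190:260,290:380]).mean())
E
```

```text
9.1833 [0.5022 0.0933 0.0804] gap 0.01894612644316945 F [0.6321 4.3295 6.3125] M [0.8482 0.0574 0.032 ]
[ 10.469   -0.6694 -12.8443  77.6921   0.1031  10.4919] yaw_y 89.97737924437237 z [ 0.002   0.0022 -1.    ]
[275. 275. 275. 273. 260. 165. 134. 125. 127. 126.]
[[234 167 148 200 228 265 301 336 344 342]
 [303 190 197 286 248 266 338 346 344 352]
 [331 208 220 318 281 284 340 352 348 359]
 [335 224 221 328 299 291 346 340 354 350]
 [327 218 219 329 319 294 346 353 346 349]
 [332 231 232 331 344 324 348 346 347 351]
 [331 303 294 338 345 345 345 341 336 347]]
0.9667724867724867
```

View pics/s12.png

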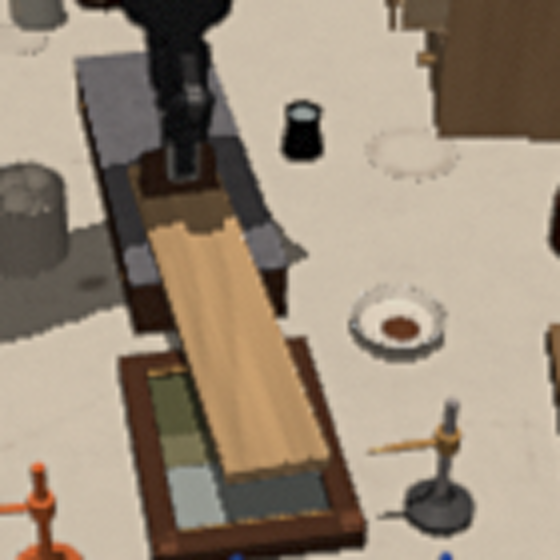

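```bash
python3 - <<'E'
from rig import workorder
print(workorder.sign_off())
E
python3 st.py
```

```text
the job is handed in; nothing more can be done
None
the job is handed in; nothing more can be done
```

I gripped the board by its bar, slid it about 153 mm straight out along the block and handed the job in at about 9.3 s. The gripper was still holding it and pressing down at about 6 N. The hand-in reports no verdict, so these are my own last checks:

- **Mark:** the top camera puts the front end 1.4 mm short of the pointer tip, and the side camera puts it 0.5–1.4 mm past. Both are inside the 7 mm limit.
- **Line and angle:** the nose is within about 1 mm of the block's centre line. The board is about 0.02 rad off the block's direction.
- **Level and stillness:** the front-end height read the same as at the start to within 1–2 mm, which is under 0.01 rad of tilt. The arm pose, forces and front edge stayed steady over a 1 s hold. I did not measure the contact force on the block itself; I inferred it from the wrist force.
- **Surroundings:** the pictures show the stand and panel clear, and the pot, loupe and dish where they were.

**Disagreements:**
- **Fingertip reach:** the fingertips looked about 15 mm shorter than the stated 25 mm ahead of the TCP, so the first grip caught only the top of the bar. I opened, went about 11 mm lower and gripped again before sliding.
- **Front-edge height:** the height I measured for the board's front edge came out about 5 mm low, at the start as well as at the end. I took it as an error in reading that edge, not as tilt.

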